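# Hold the magnifier's pivot bolt from behind its bracket

### The job

The bench magnifier has sagged because the lock nut on its pivot is slack and the bolt turns along with the bar. Bring the magnifier back to level, reach down into the narrow gap behind the steel bracket, grip the hidden hexagonal bolt head firmly and keep it from turning, so that I can do up the nut at the front: finish while still holding, with the magnifier level and held by the bolt head alone. Keep off the lens glass and leave the pots, jar, bottle, tub, brush and model where they are.

Things in the scene. Friction and masses are not known exactly. Their poses are not given: they have to be found in the camera images.
- stand: Fixed steel bracket (upright plate 60 mm wide, 5 mm thick, top 180 mm above the table) with a wooden paint caddy (120 mm wide, 155 mm high) behind it, on a 12 mm board. Origin at table height under the middle of the bracket's rear face; x points level from the bracket back to the caddy, y along the bracket to the left, z up. Pivot axis: along x at y = 0, 150 mm up.
- gap (a point): Centre of the gap's mouth behind the bracket, level with the bracket's top edge (180 mm above the table). The gap is 42 mm wide along the stand's x, from the bracket's rear face to the caddy's front board (10 mm thick, top 155 mm up), open at the top and at both sides.
- pivot (a joint): Angle of magnifier and bolt together about the pivot: 0 level, negative sagged (lens end low), growing as the lens end rises; right-handed about the stand's -x axis. Stops at -0.5 and +0.4 rad. Stiff and damped: slow lifting at the bar takes about 3 to 8 N, turning by the bolt head 0.3 to 0.5 N m. Let go, it stays or sinks slowly, near level by up to about 0.01 rad/s.
- bolt_head: Hexagonal steel head of the pivot bolt, 17 mm across flats, 7 mm thick, in the gap. Origin at its centre, on the pivot axis, 8 mm behind the bracket's rear face. Its x axis lies along the bolt, to the rear. It turns rigidly with the bar: when level, two flats are upright and face the stand's +y and -y (its own y axis is square to them). Nothing else is in the gap at this height.
- magnifier: Bench magnifier: grey plastic bar 10 mm thick (along x), 18 mm high, along the bracket's front side from the pivot towards the stand's -y (right), ending in a black lens ring 96 mm across, 12 mm high, centred 203 mm from the pivot; lock nut at the pivot, facing the robot. Origin on the axis at the bracket's rear face; the bar's mid-plane is at x = -16 mm; y along the bar, away from the lens.
- bar_grip (a point): Middle of the bar's section (16 mm in front of the bracket's rear face), 120 mm from the pivot axis and 35 mm short of the lens ring: free on both sides for a pinch from above across the bar's 10 mm.
- lens: Round glass in the ring, 84 mm across, not to be touched. Origin at its centre, 203 mm from the pivot.
- pot_a: Loose red paint pot, 32 mm across, 50 mm high, standing in the caddy on its shelf 110 mm above the table. Origin under its centre.
- pot_b: Loose green paint pot, like the red one and beside it.
- diorama: Loose round model base with grass tufts, 80 mm across, about 20 mm high, on the table. Origin under its centre.
- glue: Loose white glue bottle with purple cap and orange label, 42 mm across, 120 mm high, on the table. Origin under its centre.
- tub: Loose clear tub of green scatter, 80 mm across, 42 mm high, on the table. Origin under its centre.
- paint_jar: Loose yellow paint jar with grey lid, 42 mm across, 55 mm high, on the table. Origin under its centre.
- brush: Loose paint brush 170 mm long lying on the table, red handle. Origin under its middle.

How it is judged:
By the outcome, as a careful person would: the job done as asked, in the order asked, and still so for the second after the job is handed in, while the arm keeps its last pose, push and grip.
It also fails if it takes over 53 s, if anything falls off the work surface, if the arm or the gripper's body presses on something with over 40 N, if the wrist force passes 120 N, or if a joint passes its speed limit or range.

### The arm

A 6-joint arm with a two-finger parallel gripper is mounted at the origin on the work surface. World frame = base frame: x ahead of the robot, y to its left, z up, the work surface at z = 0. Lengths are in m, angles in rad, forces in N, time in s.
With the tool pointing down it reaches from about 0.25 to 0.725 m from the base axis. Payload 4 kg.
Tool frame: the origin (TCP) lies between the finger pads, 19 mm behind the fingertips; this is the grasp point; z points along the fingers, y is the line along which they close (so a half turn about z gives the same grasp; the last joint's range is limited). The gripper opens to 85 mm and grips with 20 to 120 N. Pads are 22 mm wide; open, the fingers measure 114 mm over their backs; the gripper's body (76 mm by 85 mm) begins 54 mm behind the grasp point. The pads swing forward as they close: fully open they stand 13 mm farther back than shut.
Start: joints at [-1.176, 0.241, 0.005, 1.335, 0, 1.571], TCP at [0.192, -0.462, 0.25] pointing down, gripper open.
Joint ranges: [-2.72, 2.72], [-1.05, 1.87], [-1.09, 1.28], [-1.99, 2.15], [-1.42, 1.44], [-3.14, 3.14]. Speed limits (rad/s): [2.79, 2.79, 3.14, 3.14, 3.14, 3.14].

### API

Orientations are given as a unit quaternion [x, y, z, w].
In Python, from plant import manip, capture, job gives the robot as it stands. The module is installed in compiled form; this text tells all that it offers.
- The arm moves only by the tool apply_moves, never from a script. Its argument "commands" is a list of rows, each a list of 5 numbers: the shift along the tool's x, y, z in units of 25 mm (1.0 is 25 mm), then the turn about the tool's z in units of 8 degrees (1.0 is 8 degrees), then the closure, from 0 (fully open) to 1 (shut). In form: [[tx, ty, tz, roll, grip], ...]. A call has 1 to 5 rows; each row is the pose to reach, as a shift and turn from the pose commanded when the call began, along the tool's axes at that moment; what a row does not reach only later rows make up. A row lasts 1/8 s, in which the tool goes at most 62.5 mm and 10.7 degrees, less where a joint would pass 70% of its speed; a pose out of reach is approached as far as the arm can. A call with a gripper value outside its range is refused whole. The fingers move at their own pace and stop on an object; the grip force is fixed at half the most. Time passes only in rows, so rows that repeat a pose let the fingers close. It gives the time, the measured TCP pose, the force, the opening and the grip force at its end, in the units of the state.
- manip.observe(): the state, without advancing time (a new reading comes with each control period).
- capture(name): name is "side" or "top"; returns a dict with "color" (384x512x3 uint8, red, green, blue), "fov_y" (degrees; the focal length in pixels is half the picture's height over the tangent of half this angle, whatever the lens; pixels are square), "cx", "cy" (the principal point, pixels), "world_from_camera" (4x4, takes a point from camera to world coordinates). Camera axes: x right, y up, looking along -z (the intrinsics and any distortion apply to the point x, -y, -z); pixel columns grow to the right and rows downward; lengths in m; the calibration is good to about 2 mm. A picture is of the moment at which its call begins. There is no depth.
- job.sign_off(): hands the job in; it is judged then, once.
The state is a dict: "time": time; "q": joint angles; "joint_vel": joint speeds; "tau": joint torques, N m; "eef_pos": TCP position; "orientation": TCP orientation; "wrist_force": force on the tool from outside, world axes, zero at the start; "ft_torque": the same for the moment, N m; "gripper_width": finger opening in m; "grip_force": force on a finger pad.
Only numpy, scipy, OpenCV 4.12 (cv2) and the standard library are available. Lean on these libraries where they do the work, as an engineer would, in place of code of your own. Each camera call takes 0.05 s, during which the arm holds its last target. There are 200 camera calls.

## Working session

There is one attempt and no reset: what is moved stays moved. The work goes in short steps, Python scripts to look and compute and a tool call to move; the robot and the scene stay as the last step left them, time stands still between calls to the robot, and variables do not carry over. Pictures are saved under pics/ and viewed, at most 12 in all, crops included, and the job is handed in when it is done.

Besides the shell and the picture viewer there is one more tool, called after ">>>" as name(argument=value, ...), one argument or row to a line, values as JSON. apply_moves: Moves the arm, as the interface text tells. Its arguments: {"type":"object","properties":{"commands":{"type":"array"}},"required":["commands"]}

```bash
mkdir -p pics
python3 - <<'E'
from plant import manip,capture,job
import cv2,numpy as np
for n in("side","top"):
    c=capture(n); cv2.imwrite(f"pics/{n}0.png",c["color"][:,:,::-1]); print(n,c["fov_y"],c["cx"],c["cy"],c.keys()); print(np.round(c["world_from_camera"],4).tolist())
s=manip.observe(); print({k:np.round(v,4).tolist() for k,v in s.items()})
E
```

```text
side 48.3356542634145 258.140083300425 191.9015016284507 dict_keys(['color', 'fov_y', 'cx', 'cy', 'world_from_camera'])
[[-0.8632, 0.2719, -0.4254, -0.0896], [-0.5046, -0.4938, 0.7082, 1.0571], [-0.0175, 0.826, 0.5634, 0.9666], [0.0, 0.0, 0.0, 1.0]]
top 47.58558496927469 261.1208021479217 192.05249413096203 dict_keys(['color', 'fov_y', 'cx', 'cy', 'world_from_camera'])
[[-0.0143, 0.9919, -0.1264, 0.4201], [-0.9999, -0.0154, -0.0079, 0.0264], [-0.0097, 0.1263, 0.9919, 1.2902], [0.0, 0.0, 0.0, 1.0]]
{'time': 0.1, 'q': [-1.176, 0.2414, 0.0039, 1.3352, -0.0, 1.5708], 'joint_vel': [-0.0002, -0.0015, 0.0031, -0.0011, -0.0, 0.0005], 'tau': [-0.0001, -37.3138, 25.301, 0.0108, 0.0001, -0.0], 'eef_pos': [0.1921, -0.461, 0.2492], 'orientation': [0.9806, 0.1961, -0.0002, -0.0009], 'wrist_force': [0.0133, -0.2983, 1.0732], 'ft_torque': [0.0439, 0.018, 0.0167], 'grip_force': 0.0, 'gripper_width': 0.0852}
```

View pics/side0.png

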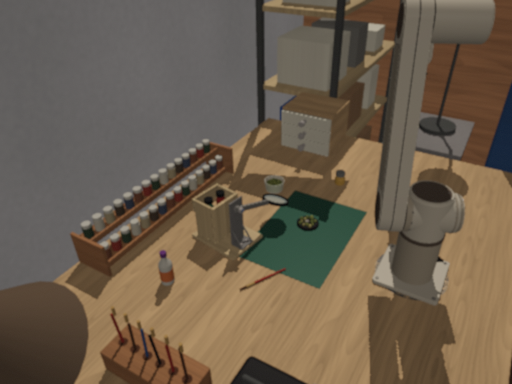

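View pics/top0.png

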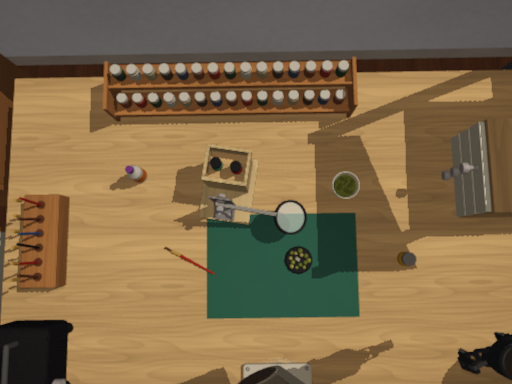

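The side view shows the caddy at about (215,215) and the lens at (275,200). The top view shows the bracket at (223,208), the lens at (290,217) and the bar between them. I'll enlarge both.

Run:
```python
import cv2,numpy as np
t=cv2.imread("pics/top0.png")[140:245,190:320]; s=cv2.imread("pics/side0.png")[175:265,185:300]
t=cv2.resize(t,(780,630),interpolation=cv2.INTER_CUBIC)[:600]; s=cv2.resize(s,None,fx=6.6,fy=6.6,interpolation=cv2.INTER_CUBIC)
cv2.imwrite("pics/t1.png",t); cv2.imwrite("pics/s1.png",s[:600,:800])
```

```text
(no output)
```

View pics/t1.png

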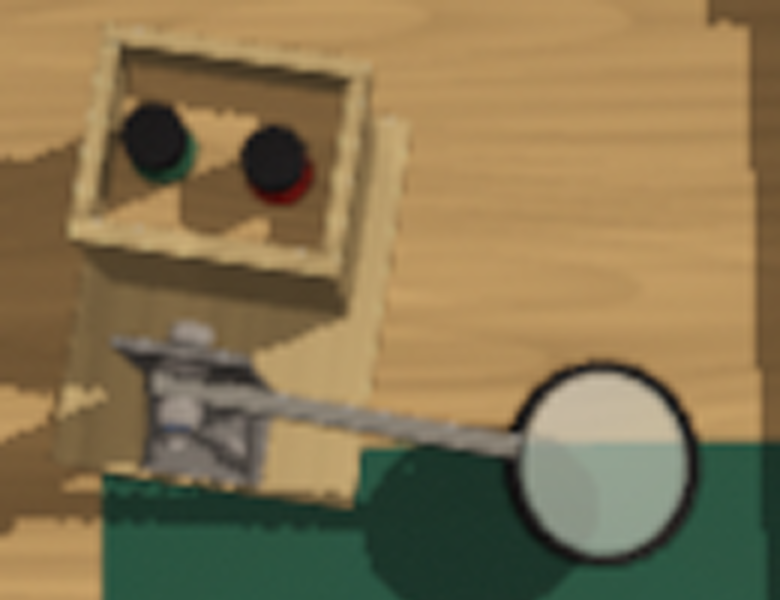

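View pics/s1.png

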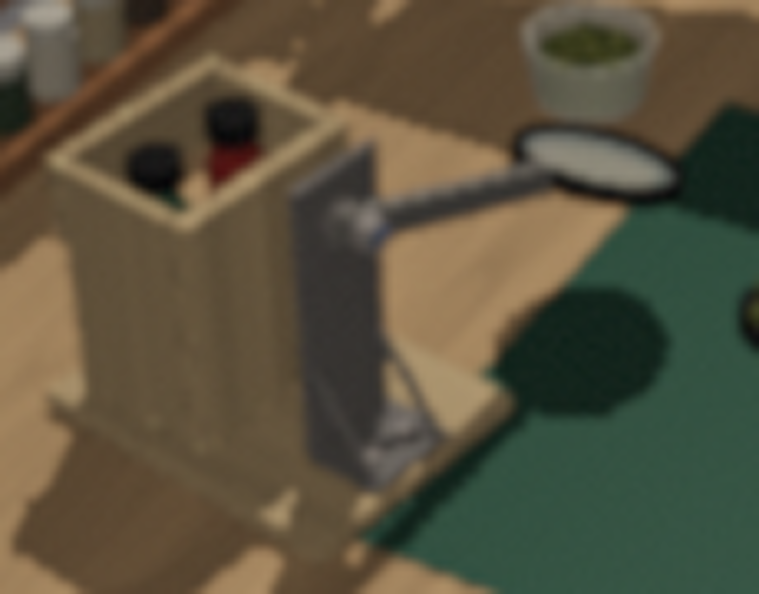

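```bash
cat > h.py <<'E'
import numpy as np,cv2
from plant import manip,capture,job
def ray(c,p):
    f=192/np.tan(np.radians(c["fov_y"]/2)); M=np.array(c["world_from_camera"])
    d=M[:3,:3]@np.array([(p[0]-c["cx"])/f,-(p[1]-c["cy"])/f,-1]); return M[:3,3],d/np.linalg.norm(d)
def tri(a,p,b,q):
    o,d=ray(a,p);O,D=ray(b,q); s=np.linalg.lstsq(np.stack([d,-D],1),O-o,rcond=None)[0]
    A=o+s[0]*d;B=O+s[1]*D; return (A+B)/2,np.linalg.norm(A-B)
def onz(c,p,z):
    o,d=ray(c,p); return o+d*(z-o[2])/d[2]
def ring(c,box):
    x0,y0,x1,y1=box; g=c["color"][y0:y1,x0:x1].max(2).astype(np.float32)
    g=cv2.resize(g,None,fx=4,fy=4,interpolation=cv2.INTER_CUBIC); m=(g<45).astype(np.uint8)
    k=max(cv2.findContours(m,0,1)[0],key=cv2.contourArea); e=cv2.fitEllipse(k)
    return (np.array(e[0])+.5)/4-.5+[x0,y0],np.array(e[1])/4,e[2]
E
python3 - <<'E'
from h import *
t=capture("top");s=capture("side")
T=dict(FL=(70,238),BL=(112,27),BR=(372,68),FR=(345,278),PL=(112,342),PR=(262,368))
S=dict(FL=(187,228),BL=(52,160),BR=(213,55),FR=(347,127),PL=(292,190),PR=(373,147))
P={}
for k in T:
    a=(np.array(T[k])+.5)/6-.5+[190,140]; b=(np.array(S[k])+.5)/6.6-.5+[185,175]
    P[k],e=tri(t,a,s,b); z=.155 if k[0]!='P' else .18
    print(k,P[k].round(4),round(e,4),"onz top",onz(t,a,z)[:2].round(4),"side",onz(s,b,z)[:2].round(4))
a=ring(t,(272,198,310,236));b=ring(s,(262,192,290,207)); print(a,b)
L,e=tri(t,a[0],s,b[0]); print("lens",L.round(4),e)
for i,j in("FL FR","BL BR","PL PR","FL BL","FR BR"and"FL BL"and"FL BL") if 0 else [("FL","FR"),("BL","BR"),("PL","PR"),("BL","FL"),("BR","FR")]:
    d=P[j]-P[i]; print(i,j,np.linalg.norm(d).round(4),np.degrees(np.arctan2(d[1],d[0])).round(1))
E
```

```text
FL [0.6003 0.1924 0.1564] 0.0019 onz top [0.6013 0.1931] side [0.6005 0.1907]
BL [0.6959 0.1746 0.1529] 0.0015 onz top [0.696  0.1747] side [0.693  0.1767]
BR [0.6758 0.0595 0.156 ] 0.0012 onz top [0.6755 0.0592] side [0.6774 0.0584]
FR [0.5834 0.0729 0.1487] 0.0019 onz top [0.5817 0.0722] side [0.5791 0.0807]
PL [0.5514 0.1708 0.1823] 0.0007 onz top [0.552  0.1713] side [0.5529 0.1681]
PR [0.5426 0.1087 0.1718] 0.0043 onz top [0.5398 0.1071] side [0.5382 0.1192]
(array([289.48985672, 216.94284248]), array([31.55127335, 32.91530228]), 169.2827911376953) (array([260.05698395, 185.83418751]), array([21.13329697, 66.34772491]), 120.69257354736328)
lens [ 0.5219 -0.0255  0.1431] 0.052368336816089184
FL FR 0.121 -98.1
BL BR 0.1168 -99.9
PL PR 0.0636 -98.1
BL FL 0.0973 169.4
BR FR 0.0937 171.8
```

Run:
```python
from h import *
t=capture("top");s=capture("side")
b=(np.array((597,162))+.5)/6.6-.5+[185,175]
L,e=tri(t,(289.4,216.95),s,b); print("lens",L.round(4),e)
yaw=np.radians(-9); X=np.array([np.cos(yaw),np.sin(yaw)]);Y=np.array([-X[1],X[0]])
C=np.array([.549,.1388])
for n,p,z in [("headback",(193,320),.1585),("headmid",(193,333),.1585),("barA",(275,408),.14),("barB",(500,443),.12)]:
    w=onz(t,(np.array(p)+.5)/6-.5+[190,140],z)[:2]; print(n,w.round(4),"stand",((w-C)@X).round(4),((w-C)@Y).round(4))
d=L[:2]-C; print("lens stand",(d@X).round(4),(d@Y).round(4),"ang",np.arctan2(L[2]-.15,-d@Y))
s0=s["color"];print(s0[192:208,262:290].max(2))
# enhanced views around stand at 10x
I=cv2.resize(t["color"][180:222,205:260,::-1],None,fx=14,fy=14,interpolation=cv2.INTER_CUBIC);cv2.imwrite("pics/t2.png",np.clip(I*1.5,0,255).astype(np.uint8))
```

```text
lens [ 0.5022 -0.0419  0.0837] 0.0021625031918456406
headback [0.5637 0.1387] stand 0.0145 0.0021
headmid [0.558  0.1387] stand 0.0089 0.0013
barA [0.5263 0.1043] stand -0.0171 -0.0376
barB [0.5108 0.0048] stand -0.0168 -0.1383
lens stand -0.018 -0.1858 ang -0.3428642276875451
[[ 92  93  94  93  93  94  95  96  98  99  98  99 100 100 100  99  98  95
   92  90  90  90  93  93  93  94  95  96]
 [ 91  91  85  77  74  72  72  74  77  77  78  83  87  90  91  93  92  90
   89  89  91  93  92  93  94  95  97  99]
 [ 87  73  63  54  54  55  57  58  59  56  56  59  62  63  66  70  74  80
   85  88  91  94  94  94  95  97  98  97]
 [ 78  53  51  68  85  93  95  95  94  92  87  78  72  62  56  53  54  58
   65  74  83  90  94  95  97  98  97  87]
 [ 69  43  68 100 115 121 122 122 120 118 115 111 105 100  95  87  70  58
   54  53  61  74  85  93  98  98  89  70]
 [ 66  39  69 108 129 136 137 136 135 133 132 130 128 125 121 115 105  96
   88  70  54  53  62  77  88  87  72  48]
 [ 80  40  56  94 122 137 140 141 141 140 140 138 137 136 134 132 127 122
  114 105  89  70  54  52  62  63  46  39]
 [ 
[... 350 characters left out ...]
 69  63  61  60  56  55  46  28  27  45  57  72  92 104 108 111 119 125
  126 126 125 118 106  92  67  37  26  35]
 [ 56  53  54  56  62  70  73  65  46  27  23  27  40  49  57  64  76  86
   89  88  86  77  66  52  35  23  25  36]
 [ 61  65  74  85  96 106 117 120 102  79  65  54  44  33  24  23  29  35
   36  38  37  32  25  18  15  19  25  36]
 [ 96 106 118 131 137 141 147 150 141 132 125 115 105  92  81  72  65  47
   25  22  23  20  25  30  32  33  35  34]
 [142 143 148 153 154 156 157 157 156 155 153 150 148 146 143 140 127  96
   61  51  50  52  56  61  62  57  46  43]
 [160 157 156 157 157 158 158 157 158 160 162 163 165 167 168 162 145 108
   78  72  72  71  73  76  77  72  66  64]]
```

View pics/t2.png

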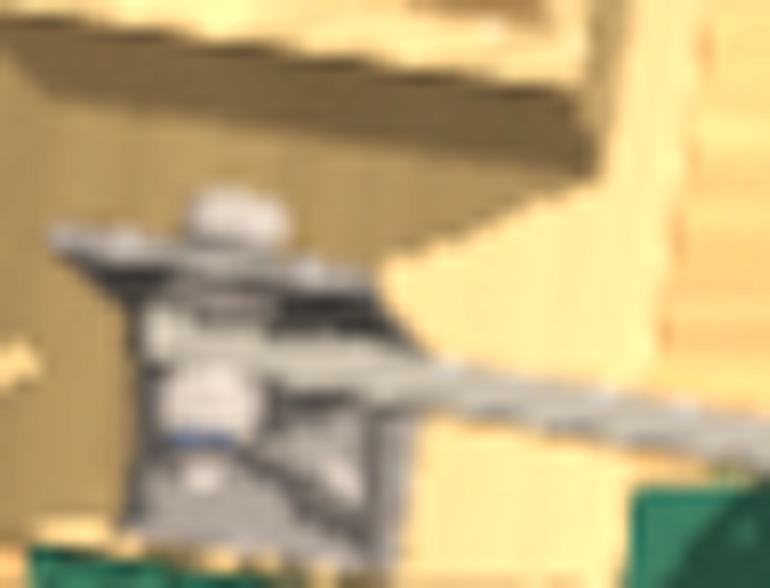

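Run:
```python
from h import *
t=capture("top");s=capture("side")
yaw=np.radians(-9); X=np.array([np.cos(yaw),np.sin(yaw)]);Y=np.array([-X[1],X[0]])
C=np.array([.549,.1388])
W={}
for n,p,z in [("PLr",(50,222),.18),("PRr",(382,268),.18),("PLm",(50,235),.18),("PRm",(382,282),.18),("headrear",(240,186),.1585),("headL",(190,215),.15),("headR",(291,225),.15),("caddyL",(0,20),.155),("caddyR",(585,88),.155),("nutL",(160,400),.15),("nutR",(265,400),.15)]:
    w=onz(t,(np.array(p)+.5)/14-.5+[205,180],z)[:2];W[n]=w; print(n,w.round(4),"stand",((w-C)@X).round(4),((w-C)@Y).round(4))
for a,b in(("PLr","PRr"),("caddyL","caddyR")): d=W[b]-W[a];print(np.degrees(np.arctan2(d[1],d[0]))+90,np.linalg.norm(d))
```

```text
PLr [0.5551 0.1716] stand 0.0009 0.0334
PRr [0.5456 0.1107] stand 0.0011 -0.0283
PLm [0.5527 0.1716] stand -0.0015 0.033
PRm [0.5431 0.1107] stand -0.0015 -0.0287
headrear [0.5639 0.1388] stand 0.0147 0.0024
headL [0.5596 0.1491] stand 0.0089 0.0119
headR [0.5575 0.1301] stand 0.0097 -0.0073
caddyL [0.5966 0.1844] stand 0.0399 0.0525
caddyR [0.582  0.0742] stand 0.0427 -0.0587
nutL [0.5247 0.1548] stand -0.0265 0.012
nutR [0.5244 0.1351] stand -0.0237 -0.0075
-8.800130508424715 0.06167713832488224
-7.585251600144588 0.11118739062754122
```

>>> apply_moves(
  commands=[
    [1.9,-1.3,0,0,0.3],
    [3.9,-2.6,0,0,0.4],
    [5.9,-4,0,0,0.4],
    [7.8,-5.3,0,0,0.4],
    [9.8,-6.6,0,0,0.4],
  ],
)

```text
time: 1.02
eef_pos: [0.3558, -0.2135, 0.2503]
orientation: [0.981, 0.196, 0.0, 0.0]
wrist_force: [0.4, -0.3, 0.5]
gripper_width: 0.0513
grip_force: 0.0
```

>>> apply_moves(
  commands=[
    [1.9,-1.3,0,-1.3,0.4],
    [3.9,-2.6,0,-2.6,0.4],
    [5.9,-4,0,-3.9,0.4],
    [7.8,-5.3,0,-5.2,0.4],
    [9.75,-6.65,0,-6.5,0.4],
  ],
)

```text
time: 1.65
eef_pos: [0.517, 0.034, 0.2502]
orientation: [0.793, 0.609, 0.0, 0.0]
wrist_force: [0.6, -1.0, 0.7]
gripper_width: 0.0511
grip_force: 0.0
```

>>> apply_moves(
  commands=[
    [0,0,0,-0.8,0.4],
    [0,0,0,-0.8,0.4],
    [0,0,0,-0.8,0.4],
  ],
)

```text
time: 2.02
eef_pos: [0.5158, 0.0317, 0.25]
orientation: [0.761, 0.649, -0.0, -0.0]
wrist_force: [-0.7, -0.1, -0.2]
gripper_width: 0.051
grip_force: 0.0
```

>>> apply_moves(
  commands=[
    [0,0,2,0,0.4],
    [0,0,4,0,0.4],
    [0,0,5,0,0.4],
    [0,0,5.5,0,0.4],
    [0,0,5.5,0,0.4],
  ],
)

```text
time: 2.65
eef_pos: [0.5158, 0.0317, 0.1124]
orientation: [0.761, 0.649, -0.0, -0.0]
wrist_force: [0.4, 0.3, 0.4]
gripper_width: 0.0506
grip_force: 0.0
```

Run:
```python
from h import *
t=capture("top")["color"][180:240,205:315,::-1];s=capture("side")["color"][165:250,215:315,::-1]
a=cv2.resize(t,None,fx=7,fy=5,interpolation=3);b=cv2.resize(s,None,fx=7.2,fy=7,interpolation=3)
cv2.imwrite("pics/a3.png",np.vstack([cv2.resize(t,(550,300),interpolation=2),cv2.resize(s,(550,300),interpolation=2)]))
```

```text
(no output)
```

View pics/a3.png

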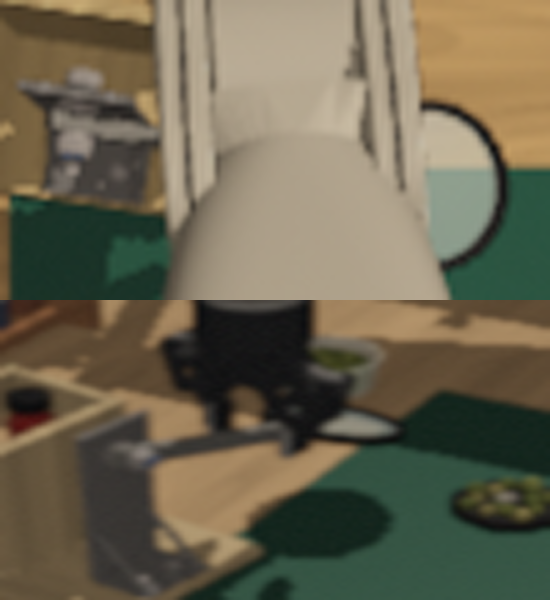

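The lower half (side view) shows the fingers on both sides of the bar, at about (290,435) and (220,410), with the lens free at (360,425). Next I close the gripper.

>>> apply_moves(
  commands=[
    [0,0,0,0,0.95],
    [0,0,0,0,0.95],
    [0,0,0,0,0.95],
    [0,0,0,0,0.95],
    [0,0,0,0,0.95],
  ],
)

```text
time: 3.38
eef_pos: [0.5162, 0.0326, 0.1128]
orientation: [0.76, 0.65, 0.0, -0.0]
wrist_force: [-1.1, 1.0, 3.3]
gripper_width: 0.0087
grip_force: 60.9
```

>>> apply_moves(
  commands=[
    [-0.02,0,-0.08,0,0.95],
    [-0.04,0,-0.16,0,0.95],
    [-0.07,0,-0.24,0,0.95],
    [-0.09,0,-0.32,0,0.95],
    [-0.12,0,-0.4,0,0.95],
  ],
)

```text
time: 4.0
eef_pos: [0.5157, 0.03, 0.1216]
orientation: [0.76, 0.65, 0.0, -0.001]
wrist_force: [2.5, 6.4, -7.3]
gripper_width: 0.0085
grip_force: 58.5
```

>>> apply_moves(
  commands=[
    [-0.02,0,-0.08,0,0.95],
    [-0.04,0,-0.16,0,0.95],
    [-0.06,0,-0.24,0,0.95],
    [-0.08,0,-0.32,0,0.95],
    [-0.09,0,-0.4,0,0.95],
  ],
)

```text
time: 4.62
eef_pos: [0.5154, 0.0279, 0.1315]
orientation: [0.76, 0.65, 0.0, -0.001]
wrist_force: [3.5, 5.6, -7.9]
gripper_width: 0.009
grip_force: 58.4
```

>>> apply_moves(
  commands=[
    [-0.01,0,-0.08,0,0.95],
    [-0.02,0,-0.16,0,0.95],
    [-0.03,0,-0.24,0,0.95],
    [-0.04,0,-0.32,0,0.95],
    [-0.05,0,-0.4,0,0.95],
  ],
)

```text
time: 5.25
eef_pos: [0.5152, 0.0266, 0.1414]
orientation: [0.76, 0.65, 0.0, -0.001]
wrist_force: [2.7, 6.0, -7.5]
gripper_width: 0.0086
grip_force: 58.4
```

Run:
```python
from h import *
t=capture("top");s=capture("side")
np.savez("pics/f.npz",t=t["color"],s=s["color"])
a=cv2.resize(t["color"][180:240,270:320,::-1],(500,600),interpolation=2)[:300*2]
b=cv2.resize(s["color"][165:225,255:300,::-1],(300,400),interpolation=2)
o=np.zeros((600,800,3),np.uint8);o[:,:500]=a;o[:400,500:]=b;cv2.imwrite("pics/a4.png",o)
```

```text
(no output)
```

View pics/a4.png

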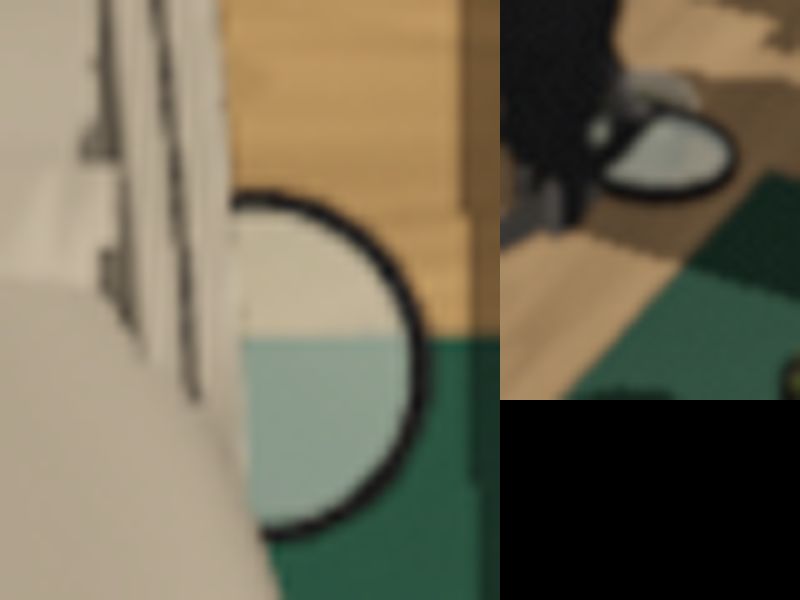

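>>> apply_moves(
  commands=[
    [-0.01,0,-0.1,0,0.95],
    [-0.02,0,-0.2,0,0.95],
    [-0.02,0,-0.3,0,0.95],
    [-0.02,0,-0.4,0,0.95],
    [-0.02,0,-0.5,0,0.95],
  ],
)

```text
time: 5.98
eef_pos: [0.5151, 0.0261, 0.1537]
orientation: [0.76, 0.65, 0.0, -0.001]
wrist_force: [2.9, 5.2, -8.5]
gripper_width: 0.009
grip_force: 58.3
```

>>> apply_moves(
  commands=[
    [0,0,0,0,0.95],
    [0,0,0,0,0.95],
    [0,0,0,0,0.3],
    [0,0,0,0,0.3],
    [0,0,0,0,0.3],
  ],
)

```text
time: 6.6
eef_pos: [0.515, 0.025, 0.1553]
orientation: [0.76, 0.649, -0.0, 0.0]
wrist_force: [0.1, -0.1, 0.3]
gripper_width: 0.0598
grip_force: 0.0
```

>>> apply_moves(
  commands=[
    [0,0,-2,0,0.3],
    [0.5,0,-4,1.3,0.3],
    [1.5,0,-4,2.6,0.3],
    [2.5,0,-4,3.9,0.3],
    [3.5,0,-4,5.2,0.3],
  ],
)

```text
time: 7.22
eef_pos: [0.5288, 0.1121, 0.2555]
orientation: [0.942, 0.334, 0.0, 0.0]
wrist_force: [0.1, 0.0, 0.2]
gripper_width: 0.0597
grip_force: 0.0
```

Run:
```python
from h import *
t=capture("top");s=capture("side"); print(manip.observe()["q"],manip.observe()["eef_pos"])
a=cv2.resize(t["color"][190:240,260:325,::-1],(520,400),interpolation=2)
b=cv2.resize(s["color"][160:220,225:300,::-1],(750,600),interpolation=2)
cv2.imwrite("pics/a5.png",b); cv2.imwrite("pics/a5t.png",t["color"][:,:,::-1]); cv2.imwrite("pics/a5s.png",s["color"][:,:,::-1])
print(s["color"][178:200,258:296].max(2)); 
print(ring(t,(272,195,320,240)))
```

```text
[2.11120839e-01 3.19805547e-01 1.25518762e-01 1.37591803e+00
 2.94972700e-04 2.66301624e+00] [0.52886646 0.11342966 0.25507122]
[[ 88  89  89  89  87  90  92  84  62  61  79  96 106 116 121 124 125 126
  128 130 131 128 126 123 117 112 106  92  72  55  56  69  83  90  90  90
   89  89]
 [ 89  89  89  88  90  91  87  67  57  82 106 122 128 130 132 134 132 131
  132 134 136 136 134 132 130 132 135 124 107  84  53  51  71  87  90  90
   90  91]
 [ 89  89  88  88  89  87  72  55  79 109 124 131 134 134 134 135 134 132
  131 134 136 135 133 132 133 140 147 140 130 113  83  48  57  79  89  90
   91  94]
 [ 89  89  89  90  90  80  58  64 100 124 131 133 134 134 133 134 135 135
  133 134 136 134 133 132 135 141 148 145 140 130 108  65  49  70  87  91
   94  94]
 [ 88  88  89  92  90  76  53  75 113 132 134 132 133 133 134 134 136 135
  133 134 134 133 133 135 137 142 144 144 143 140 123  85  49  67  88  93
   94  93]
 [ 89  90  91  93  89  75  49  71 114 136 139 136 135 134 133 132 133 135
  136 135 136 136 137 140 140 140 143 143 144 141 127  92  52  66  89  93
   94  94]
 [ 91  91  91  91 
[... 1919 characters left out ...]
  94  96  94  93  92  91  90  89  89  89  89
   89  90  90  91  92  94  94  95  95  97  99  98  91  71  46  37  35  38
   35  37]
 [ 62  77  88  94  97  94  93  93  92  92  91  91  91  89  90  90  90  90
   89  90  90  92  93  94  94  96  98  99  99  90  73  47  37  37  36  36
   37  38]
 [ 93 124 140 140 131 114 107 102  94  92  92  92  91  89  89  89  90  89
   90  92  93  93  93  94  95  97  99  98  91  74  48  37  36  35  35  36
   36  37]
 [129 154 162 161 156 148 143 131 113 105 100  92  90  89  90  89  89  88
   91  93  94  94  94  95  96  98  98  91  74  48  38  35  38  36  35  35
   39  38]]
(array([296.04712296, 215.92916489]), array([34.27510834, 34.82433319]), 125.30506896972656)
```

View pics/a5.png

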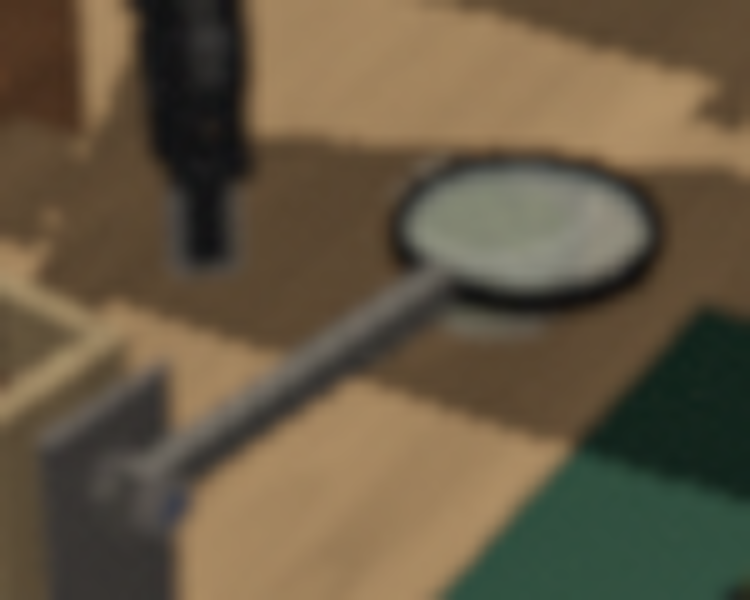

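Run:
```python
from h import *
t=capture("top");s=capture("side")
a=ring(t,(272,195,320,240))
g=cv2.resize(s["color"][172:194,262:294].max(2).astype(np.float32),None,fx=8,fy=8,interpolation=2)
m=(g>100).astype(np.uint8); m=cv2.morphologyEx(m,cv2.MORPH_OPEN,np.ones((25,25)))
k=max(cv2.findContours(m,0,1)[0],key=cv2.contourArea);e=cv2.fitEllipse(k);c=(np.array(e[0])+.5)/8-.5+[262,172]
print(e[1][0]/8,e[1][1]/8,e[2],c)
gt=cv2.resize(t["color"][190:240,270:322].max(2).astype(np.float32),None,fx=4,fy=4,interpolation=2)
for p in (a[0],):
    L,er=tri(t,p,s,c);print(L,er)
C=np.array([.5499,.141]);yaw=np.radians(-8.8);X=np.array([np.cos(yaw),np.sin(yaw)]);Y=np.array([-X[1],X[0]])
d=L[:2]-C;print(d@X,d@Y,"theta",(L[2]-.15)/.203)
# cast glass rim on tilted plane through lens centre; fit: width along Y vs X
P=(k[:,0,:]+.5)/8-.5+[262,172]
for c0 in(.145,.15,.155):
  for th in(-.1,-.05,0,.05,.1):
    o=np.array([*(C-.016*X-.203*np.cos(th)*Y),c0]); ax=np.array([*(-Y*np.cos(th)),np.sin(th)]);n=np.array([*(Y*np.sin(th)),np.cos(th)])
    Q=[]
    for p in P:
        O,D=ray(s,p);w=O+D*((o-O)@n)/(D@n)-o;Q.append([w[:2]@X,w@ax])
    el=cv2.fitEllipse(np.array(Q,np.float32)); print(c0,th,np.round(el[0],4),np.round(el[1],4),round(el[2]))
print(manip.observe()["time"])
```

```text
11.143730163574219 22.900022506713867 89.98783111572266 [277.00204277 182.35299587]
[ 0.50096594 -0.05536464  0.14770181] 0.0004022632128599816
-0.018317015962060455 -0.2015393265474779 theta -0.011321127241263463
0.145 -0.1 [0.0008 0.0043] [0.0767 0.0867] 1
0.145 -0.05 [0.0006 0.0031] [0.0756 0.0818] 26
0.145 0 [0.0005 0.0025] [0.0719 0.0805] 50
0.145 0.05 [0.0003 0.0025] [0.0677 0.0806] 60
0.145 0.1 [0.0002 0.003 ] [0.0638 0.0811] 64
0.15 -0.1 [-0.0044 -0.0028] [0.0762 0.0861] 1
0.15 -0.05 [-0.0043 -0.0035] [0.0751 0.0812] 26
0.15 0 [-0.0041 -0.0036] [0.0715 0.08  ] 50
0.15 0.05 [-0.004  -0.0033] [0.0673 0.0802] 60
0.15 0.1 [-0.0039 -0.0025] [0.0635 0.0806] 64
0.155 -0.1 [-0.0097 -0.0099] [0.0756 0.0855] 1
0.155 -0.05 [-0.0092 -0.0101] [0.0746 0.0807] 26
0.155 0 [-0.0088 -0.0098] [0.0711 0.0795] 50
0.155 0.05 [-0.0083 -0.0091] [0.0669 0.0797] 60
0.155 0.1 [-0.008 -0.008] [0.0631 0.0802] 64
7.425
```

The magnifier reads about −0.015 rad, with some sinking still to come. I'll re-grip the bar and raise it a little more.

>>> apply_moves(
  commands=[
    [-0.7,0.6,0,-1.3,0.3],
    [-1.7,1.5,0,-2.6,0.3],
    [-2.6,2.3,0,-3.9,0.3],
    [-2.6,2.3,0,-5.2,0.3],
    [-2.6,2.3,2,-5.2,0.3],
  ],
)

```text
time: 8.05
eef_pos: [0.5181, 0.0244, 0.2086]
orientation: [0.76, 0.65, 0.004, 0.003]
wrist_force: [0.2, -0.0, 0.4]
gripper_width: 0.0597
grip_force: 0.0
```

>>> apply_moves(
  commands=[
    [0,0,1.5,0,0.3],
    [0,0,2,0,0.4],
    [0,0,2,0,0.95],
    [0,0,2,0,0.95],
    [0,0,2,0,0.95],
  ],
)

```text
time: 8.68
eef_pos: [0.5151, 0.0261, 0.1564]
orientation: [0.76, 0.65, 0.001, 0.0]
wrist_force: [-1.6, -0.2, 2.4]
gripper_width: 0.0085
grip_force: 60.8
```

>>> apply_moves(
  commands=[
    [0,0,0,0,0.95],
    [0,0,0,0,0.95],
  ],
)

```text
time: 8.93
eef_pos: [0.5152, 0.0261, 0.1558]
orientation: [0.76, 0.65, 0.001, 0.0]
wrist_force: [-2.7, 0.6, 3.0]
gripper_width: 0.0083
grip_force: 61.1
```

>>> apply_moves(
  commands=[
    [0,0,-0.08,0,0.95],
    [0,0,-0.16,0,0.95],
    [0,0,-0.24,0,0.95],
    [0,0,-0.24,0,0.95],
    [0,0,-0.24,0,0.95],
  ],
)

```text
time: 9.55
eef_pos: [0.5151, 0.0262, 0.1608]
orientation: [0.76, 0.65, 0.0, -0.0]
wrist_force: [4.1, 2.9, -6.2]
gripper_width: 0.008
grip_force: 59.5
```

>>> apply_moves(
  commands=[
    [0,0,-0.02,0,0.3],
    [0,0,-0.02,0,0.3],
    [0,0,-0.02,0,0.3],
    [0,0,-2,0,0.3],
    [0,0,-4,1.0,0.2],
  ],
)

```text
time: 10.18
eef_pos: [0.5143, 0.0259, 0.2619]
orientation: [0.805, 0.593, -0.001, -0.0]
wrist_force: [1.4, 0.7, -0.4]
gripper_width: 0.068
grip_force: 0.0
```

```bash
cat >> h.py <<'E'
def lens():
    t=capture("top");s=capture("side");a=ring(t,(272,195,320,240))
    g=cv2.resize(s["color"][168:194,262:294].max(2).astype(np.float32),None,fx=8,fy=8,interpolation=2)
    m=cv2.morphologyEx((g>100).astype(np.uint8),cv2.MORPH_OPEN,np.ones((25,25)))
    k=max(cv2.findContours(m,0,1)[0],key=cv2.contourArea);e=cv2.fitEllipse(k);c=(np.array(e[0])+.5)/8-.5+[262,168]
    L,er=tri(t,a[0],s,c); print("lens",L.round(4),er.round(4),"theta~",((L[2]-.15)/.203).round(3),"side ell",c.round(2),np.round(e[1],1)/8,a[0],a[1])
E
python3 - <<'E'
from h import *
lens();s=manip.observe();print(s["time"],s["eef_pos"],s["orientation"])
E
```

```text
lens [ 0.4946 -0.0452  0.2002] 0.0191 theta~ 0.247 side ell [280.08 171.53] [ 8.9875 42.575 ] [291.7967186  213.69424248] [37.85509872 44.85889053]
10.275 [0.5180232  0.02606719 0.26751605] [0.80417468 0.59436221 0.00501359 0.00339316]
```

>>> apply_moves(
  commands=[
    [0.9,0.1,0,1.3,0.4],
    [1.9,0.3,0,2.6,0.4],
    [2.9,0.4,0,3.9,0.4],
    [3.9,0.5,0,5.2,0.4],
    [4.9,0.65,0,6.5,0.4],
  ],
)

```text
time: 10.9
eef_pos: [0.5663, 0.139, 0.2606]
orientation: [0.984, 0.18, -0.0, 0.0]
wrist_force: [-0.4, -0.2, 0.2]
gripper_width: 0.0513
grip_force: 0.0
```

>>> apply_moves(
  commands=[
    [0,0,0,1.3,0.4],
    [0,0,0,2.6,0.4],
    [0,0,0,3.7,0.4],
    [0,0,0,3.7,0.4],
  ],
)

```text
time: 11.4
eef_pos: [0.5689, 0.0331, 0.2604]
orientation: [0.999, 0.009, -0.004, -0.041]
wrist_force: [-0.2, -0.1, 0.1]
gripper_width: 0.0511
grip_force: 0.0
```

Run:
```python
from h import *
lens();s=manip.observe();o=s["orientation"];print(s["time"],s["eef_pos"],np.degrees(2*np.arctan2(o[1],o[0])),s["q"])
C=np.array([.5499,.141]);yaw=np.radians(-8.8);X=np.array([np.cos(yaw),np.sin(yaw)]);Y=np.array([-X[1],X[0]])
d=s["eef_pos"][:2]-C;print(d@X,d@Y)
b=capture("side")["color"][145:235,185:300,::-1];cv2.imwrite("pics/a6.png",cv2.resize(b,(760,595),interpolation=2))
```

```text
lens [ 0.5072 -0.0961  0.1684] 0.0071 theta~ 0.091 side ell [279.88 171.49] [ 8.9125 43.8375] [313.06222153 214.00688362] [1.63990569 9.42296314]
11.5 [0.56873237 0.03216965 0.26065894] 1.0076698610266934 [0.01630366 0.38253783 0.22780118 1.42361702 0.08047084 3.14000492]
0.03526018670872011 -0.10466815386862131
```

View pics/a6.png

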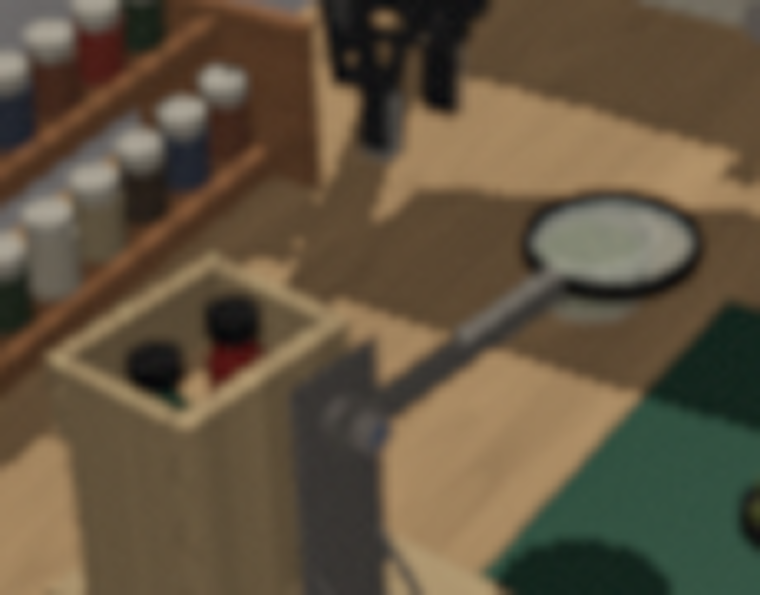

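The view shows the magnifier near level at (620,245). The wrist hit its last-joint limit (q6 = 3.14), so I have to turn the other way.

>>> apply_moves(
  commands=[
    [0,0,0,-1.3,0.4],
    [0,0,0,-2.6,0.4],
    [0,0,0,-3.9,0.4],
    [0,0,0,-5.2,0.4],
  ],
)

```text
time: 12.05
eef_pos: [0.5691, 0.0357, 0.2608]
orientation: [0.929, 0.368, 0.011, -0.039]
wrist_force: [-0.4, -0.4, 0.9]
gripper_width: 0.0508
grip_force: 0.0
```

Run:
```python
from h import *
s=manip.observe();o=s["orientation"];print(s["time"],s["eef_pos"],o,np.degrees(2*np.arctan2(o[1],o[0])),s["q"])
```

```text
12.05 [0.56905871 0.03572888 0.26080494] [ 0.92877884  0.36837329  0.01092093 -0.03939198] 43.26864343677699 [0.02203796 0.38312272 0.2289844  1.42362496 0.08148174 2.40816632]
```

The limit left the tool tilted about 4.6° (its z axis leans to +y). Meeting the opposite wrist limit gently should cancel that, so I wind the wrist that way.

>>> apply_moves(
  commands=[
    [0,0,0,-1.33,0.4],
    [0,0,0,-2.66,0.4],
    [0,0,0,-4,0.4],
    [0,0,0,-5.3,0.4],
    [0,0,0,-6.65,0.4],
  ],
)

```text
time: 12.68
eef_pos: [0.569, 0.0357, 0.2608]
orientation: [0.666, 0.745, 0.027, -0.03]
wrist_force: [-0.3, -0.1, 0.0]
gripper_width: 0.0512
grip_force: 0.0
```

>>> apply_moves(
  commands=[
    [0,0,0,-1.33,0.4],
    [0,0,0,-2.66,0.4],
    [0,0,0,-4,0.4],
    [0,0,0,-5.3,0.4],
    [0,0,0,-6.65,0.4],
  ],
)

```text
time: 13.3
eef_pos: [0.569, 0.0357, 0.2608]
orientation: [0.262, 0.964, 0.038, -0.015]
wrist_force: [-0.2, 0.1, -0.5]
gripper_width: 0.0514
grip_force: 0.0
```

>>> apply_moves(
  commands=[
    [0,0,0,-1.33,0.4],
    [0,0,0,-2.66,0.4],
    [0,0,0,-4,0.4],
    [0,0,0,-5.3,0.4],
    [0,0,0,-6.65,0.4],
  ],
)

```text
time: 13.92
eef_pos: [0.5691, 0.0358, 0.2608]
orientation: [-0.197, 0.98, 0.041, 0.004]
wrist_force: [0.8, 0.2, 0.2]
gripper_width: 0.0514
grip_force: 0.0
```

>>> apply_moves(
  commands=[
    [0,0,0,-1.33,0.4],
    [0,0,0,-2.66,0.4],
    [0,0,0,-4,0.4],
    [0,0,0,-5.3,0.4],
    [0,0,0,-6.65,0.4],
  ],
)

```text
time: 14.55
eef_pos: [0.5691, 0.0358, 0.2608]
orientation: [-0.614, 0.788, 0.035, 0.022]
wrist_force: [-0.6, 0.3, 0.0]
gripper_width: 0.0511
grip_force: 0.0
```

>>> apply_moves(
  commands=[
    [0,0,0,-1.33,0.4],
    [0,0,0,-2.66,0.4],
    [0,0,0,-4,0.4],
    [0,0,0,-5.3,0.4],
    [0,0,0,-6.65,0.4],
  ],
)

```text
time: 15.18
eef_pos: [0.5691, 0.0358, 0.2608]
orientation: [0.902, -0.43, -0.021, -0.035]
wrist_force: [-0.3, 1.0, 0.2]
gripper_width: 0.0513
grip_force: 0.0
```

```bash
cat >> h.py <<'E'
from scipy.spatial.transform import Rotation
def st():
    s=manip.observe();R=Rotation.from_quat(s["orientation"]).as_matrix()
    print("t",s["time"],"pos",s["eef_pos"].round(4) if hasattr(s["eef_pos"],"round") else s["eef_pos"],"xang",np.degrees(np.arctan2(R[1,0],R[0,0])).round(2),"z",R[:,2].round(4),"q",np.round(s["q"],4))
E
python3 -c "from h import *;st()"
```

```text
t 15.175 pos [0.5691 0.0358 0.2608] xang -50.92 z [-0.0087  0.0812 -0.9967] q [ 0.0221  0.3831  0.229   1.4236  0.0815 -2.2296]
```

>>> apply_moves(
  commands=[
    [0,0,0,-1.33,0.4],
    [0,0,0,-2.66,0.4],
    [0,0,0,-4,0.4],
    [0,0,0,-5.3,0.4],
    [0,0,0,-6.5,0.4],
  ],
)

```text
time: 15.8
eef_pos: [0.5691, 0.0358, 0.2608]
orientation: [0.999, 0.008, -0.004, -0.041]
wrist_force: [0.5, -0.3, -0.3]
gripper_width: 0.0509
grip_force: 0.0
```

>>> apply_moves(
  commands=[
    [0,0,0,-1.2,0.4],
    [0,0,0,-1.2,0.4],
  ],
)

```text
time: 16.05
eef_pos: [0.5639, 0.08, 0.2609]
orientation: [0.998, 0.058, 0.001, -0.025]
wrist_force: [0.6, -0.3, 1.1]
gripper_width: 0.0514
grip_force: 0.0
```

```bash
python3 -c "from h import *;st()"
```

```text
t 16.05 pos [0.5639 0.08   0.2609] xang 6.63 z [-9.000e-04  4.930e-02 -9.988e-01] q [ 0.1165  0.3728  0.2156  1.4087  0.0491 -3.1409]
```

>>> apply_moves(
  commands=[
    [0,0,0,-1.2,0.4],
    [0,0,0,-1.2,0.4],
  ],
)

```text
time: 16.3
eef_pos: [0.5544, 0.1235, 0.2609]
orientation: [0.994, 0.106, 0.005, -0.007]
wrist_force: [0.3, 0.7, 0.3]
gripper_width: 0.0513
grip_force: 0.0
```

```bash
python3 -c "from h import *;st()"
```

```text
t 16.3 pos [0.5544 0.1235 0.2609] xang 12.15 z [ 0.0085  0.0149 -0.9999] q [ 0.2128  0.3646  0.2045  1.3992  0.0128 -3.1409]
```

>>> apply_moves(
  commands=[
    [0,0,0,-0.6,0.4],
    [0,0,0,-0.6,0.4],
  ],
)

```text
time: 16.55
eef_pos: [0.5493, 0.143, 0.2609]
orientation: [0.992, 0.128, 0.006, 0.002]
wrist_force: [0.2, -0.5, 0.0]
gripper_width: 0.0512
grip_force: 0.0
```

```bash
python3 -c "from h import *;st();lens()"
```

```text
t 16.55 pos [0.5493 0.143  0.2609] xang 14.72 z [ 0.0133 -0.0028 -0.9999] q [ 0.2578  0.3632  0.2025  1.398  -0.0061 -3.1408]
lens [ 0.4936 -0.0542  0.195 ] 0.0096 theta~ 0.222 side ell [280.17 171.6 ] [ 8.95 44.7 ] [296.10681152 215.87815475] [34.32745743 34.82902527]
```

```bash
sed -i 's/168:194/173:194/; s/\[262,168\]/[262,173]/' h.py; python3 -c "from h import *;lens()"
```

```text
lens [ 0.501  -0.0553  0.1496] 0.0003 theta~ -0.002 side ell [276.98 181.9 ] [11.2875 23.275 ] [296.10370827 215.88345718] [34.3267746  34.82539368]
```

Level now reads about 0, the tilt is cancelled, and the gap orientation is only 23° away.

>>> apply_moves(
  commands=[
    [0.3,0.2,0,1,0.4],
    [0.63,0.35,0,2,0.4],
    [0.63,0.35,0,2.95,0.4],
    [0.63,0.35,0,2.95,0.4],
    [0.63,0.35,0,2.95,0.4],
  ],
)

```text
time: 17.38
eef_pos: [0.567, 0.1371, 0.2612]
orientation: [0.997, -0.078, 0.007, 0.001]
wrist_force: [-1.1, -0.3, 0.8]
gripper_width: 0.0513
grip_force: 0.0
```

Run:
```python
from h import *
st();lens()
t=capture("top");s=capture("side");
a=cv2.resize(t["color"][165:225,195:255,::-1],(400,400),interpolation=2);b=cv2.resize(s["color"][165:225,205:265,::-1],(400,400),interpolation=2)
cv2.imwrite("pics/a7.png",np.hstack([a,b]))
```

```text
t 17.375 pos [0.567  0.1371 0.2612] xang -8.92 z [ 0.0134 -0.003  -0.9999] q [ 0.2402  0.3957  0.251   1.4139 -0.0061 -2.7457]
lens [ 0.501  -0.0554  0.149 ] 0.0004 theta~ -0.005 side ell [277.01 182.03] [11.25  23.075] [296.08964157 215.88907242] [34.31673431 34.84595108]
```

View pics/a7.png

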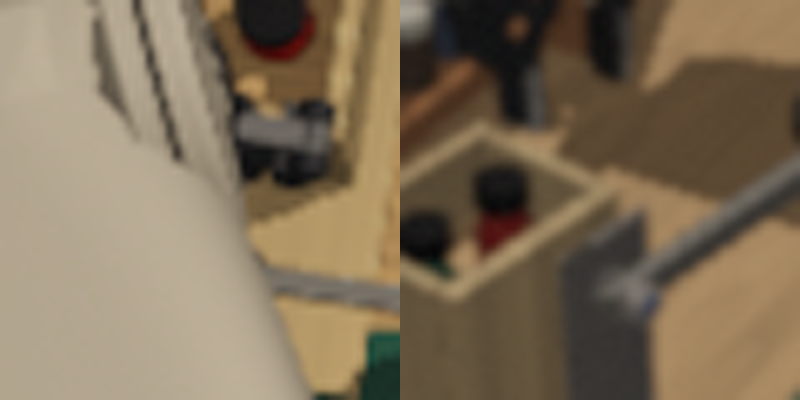

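The top view shows the gripper over the gap. In the side view the fingers, at (525,100) and (610,50), line up behind the bracket edge. Next I go down, with force checks.

>>> apply_moves(
  commands=[
    [-0.03,-0.06,0.8,0,0.4],
    [-0.05,-0.06,1.6,0,0.4],
    [-0.05,-0.06,2.2,0,0.4],
    [-0.05,-0.06,2.7,0,0.4],
    [-0.05,-0.06,3,0,0.4],
  ],
)

```text
time: 18.2
eef_pos: [0.5668, 0.139, 0.1855]
orientation: [0.997, -0.078, 0.007, 0.001]
wrist_force: [0.7, -0.9, 0.7]
gripper_width: 0.0514
grip_force: 0.0
```

>>> apply_moves(
  commands=[
    [0,0,0.4,0,0.4],
    [-0.02,0,0.8,0,0.4],
    [-0.02,0,1.2,0,0.4],
    [-0.02,0,1.45,0,0.4],
    [-0.02,0,1.45,0,0.4],
  ],
)

```text
time: 18.82
eef_pos: [0.5666, 0.139, 0.1493]
orientation: [0.997, -0.078, 0.006, 0.001]
wrist_force: [-0.3, 0.8, -0.7]
gripper_width: 0.0513
grip_force: 0.0
```

```bash
python3 -c "from h import *;st();lens()"
```

```text
t 18.825 pos [0.5666 0.139  0.1493] xang -8.98 z [ 0.0123 -0.0032 -0.9999] q [ 0.2435  0.455   0.046   1.1506 -0.0061 -2.7414]
lens [ 0.5009 -0.0554  0.1484] 0.0005 theta~ -0.008 side ell [277.03 182.2 ] [11.0875 23.    ] [296.05783653 215.9112339 ] [34.27727127 34.79730225]
```

No contact on the way down. Now I close on the head.

>>> apply_moves(
  commands=[
    [0,0,0,0,0.6],
    [0,0,0,0,0.8],
    [0,0,0,0,0.9],
    [0,0,0,0,0.9],
    [0,0,0,0,0.9],
  ],
)

```text
time: 19.55
eef_pos: [0.5672, 0.1395, 0.1506]
orientation: [0.997, -0.078, 0.007, 0.0]
wrist_force: [-1.2, 2.2, 4.3]
gripper_width: 0.0147
grip_force: 58.5
```

```bash
python3 -c "from h import *;st();lens();s=manip.observe();print(s['gripper_width'],s['grip_force'],s['wrist_force'],s['ft_torque'])"
```

```text
t 19.55 pos [0.5672 0.1395 0.1506] xang -8.97 z [ 0.0145 -0.002  -0.9999] q [ 0.2437  0.4537  0.0473  1.1509 -0.0055 -2.7414]
lens [ 0.5009 -0.0554  0.1481] 0.0006 theta~ -0.009 side ell [277.05 182.26] [11.0875 22.9625] [296.04985237 215.91232681] [34.27286911 34.80426407]
0.014911187480274878 58.507446963340044 [0.41627237 2.10399771 3.94578043] [ 0.48207762  0.16302467 -0.02261799]
```

>>> apply_moves(
  commands=[
    [0,0,0,0,0.95],
    [0,0,0,0,0.95],
    [0,0,0,0,0.95],
    [0,0,0,0,0.95],
    [0,0,0,0,0.95],
  ],
)

```text
time: 20.27
eef_pos: [0.5673, 0.1395, 0.1505]
orientation: [0.997, -0.078, 0.007, 0.0]
wrist_force: [-1.2, 2.6, 5.9]
gripper_width: 0.0148
grip_force: 58.6
```

>>> apply_moves(
  commands=[
    [0,0,0,0,0.95],
    [0,0,0,0,0.95],
    [0,0,0,0,0.95],
    [0,0,0,0,0.95],
    [0,0,0,0,0.95],
  ],
)

```text
time: 20.9
eef_pos: [0.5673, 0.1395, 0.1505]
orientation: [0.997, -0.078, 0.007, 0.0]
wrist_force: [-0.7, 2.6, 5.0]
gripper_width: 0.0152
grip_force: 58.6
```

Run:
```python
from h import *
st();lens();s=manip.observe();print(s['gripper_width'],s['grip_force'],s['wrist_force'],s['ft_torque'])
b=capture("side")["color"][150:240,185:305,::-1];cv2.imwrite("pics/a8.png",cv2.resize(b,(800,600),interpolation=2))
```

```text
t 20.9 pos [0.5673 0.1395 0.1505] xang -8.97 z [ 0.0145 -0.002  -0.9999] q [ 0.2437  0.4538  0.0473  1.1508 -0.0055 -2.7414]
lens [ 0.5009 -0.0554  0.1481] 0.0006 theta~ -0.009 side ell [277.04 182.26] [11.0875 22.975 ] [296.05117226 215.91318512] [34.27822495 34.79278564]
0.014754126845289376 58.58812037855387 [0.40182177 2.77144096 5.59140657] [ 0.55623784  0.19313711 -0.01393884]
```

View pics/a8.png

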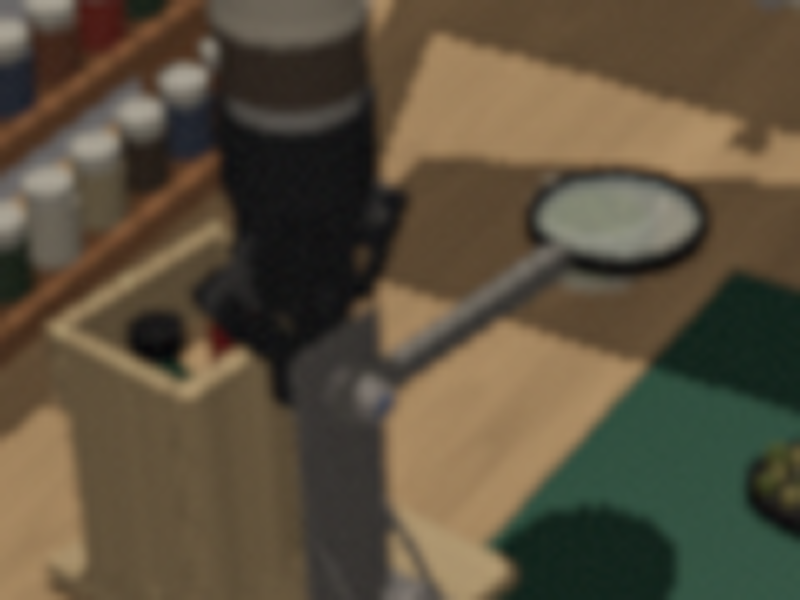

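The view shows the gripper in the gap behind the bracket at (290,370) and the magnifier level at (620,215). It did not move over 1.3 s, so the head is holding it.

```bash
python3 -c "from plant import job;print(job.sign_off())"
```

```text
the job is handed in; nothing more can be done
None
```

I handed the job in at about 21 s with the magnifier level to about 0.01–0.02 rad (by camera) and held only by the gripper on the bolt head at about 59 N; it stayed still for the 1.3 s I watched before handing in.

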